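# Set the rail stop of a sliding cupboard door short of its tight spot

### The job

The sliding door of the small bread cupboard binds in its bent sill channel when it is opened too far: slide it open, letting it push the loose rail stop along in front of it, until you clearly feel it bind (do not force it), then ease the door back about a finger's breadth so that it runs free. Bring the rail stop back up against the door, press the stop's clamp lever fully down to lock it there, and slide the door fully shut. Leave the mugs, the flat tin and the fork where they are.

Things in the scene. Friction and masses are not known exactly. Their poses are not given: they have to be found in the camera images.
- cupboard: Wooden worktop cupboard, 460 mm wide (its y), 180 deep (its x), 175 high, standing fast; origin at the middle of its underside, x points to its back (away from the robot), y to its left, z up. Left half of its front is open, right half boarded. A flat dark steel rail (z = 146 to 170 mm, 6 mm thick) runs along y before the front, its middle plane at x = -103 mm; nothing on the front is higher than 190 mm but the raised lever (199 mm).
- door (a joint): Opening in m: 0 = shut, grows as the door slides to the cupboard's right (-y), end of travel 0.19. Framed wooden panel 225 mm wide, 14 mm thick, z = 20 to 140 mm, hung from the rail by two roller hangers; slides with about 1 N, stays where left. Somewhere between 0.09 and 0.15 it enters the tight spot: the force climbs about 6 N per 5 mm of travel, and it jams hard some 14 mm in.
- door_handle (a point): Point on the axis of the door's upright steel pull bar, at z = 140 mm. The bar is 12 mm thick, its ends at z = 40 and 156 mm; its axis stands 40 mm in front of the door's face, 12 mm from the door's left edge. Two thin posts (z = 60 and 120 mm) join it to the door behind it.
- guide (a joint): How far the sprung guide pin under the door is pressed back, in m: 0 where the door runs free, up to 0.0035 in the tight spot. It runs in the aluminium sill channel below the rail, whose lip is bent inwards somewhere under the right half (the tight spot; not the same place every time).
- rail_stop (a joint): Place of the rail stop in m, on the scale of door: its bumper meets the door when both values are equal; grows to the cupboard's right (-y). Unlocked it slides with about 2 N; the opening door pushes it along and leaves it where it got to. Dark steel block 46 mm long along the rail, z = 118 to 179 mm, from 30 mm before the rail's middle plane to 7 mm behind it.
- door_edge (a point): Point of the door's leading (right-hand) edge that meets the stop's bumper, z = 128 mm.
- stop_face (a point): Centre of the rubber bumper face on the rail stop's left side (the side towards the door), z = 128 mm; it meets door_edge.
- stop_back (a point): Middle of the rail stop's right-hand end face (the side away from the door), z = 158 mm, 17 mm in front of the rail's middle plane; the face is 26 mm wide and reaches from z = 118 to 179 mm. Push here to move the stop towards the door.
- lever (a joint): Turn of the clamp lever on the rail stop in rad: 0 = raised (slanting up and towards the robot, unlocked), 0.55 = fully down (level, pointing out from the cupboard's front; an eccentric then jams the stop on the rail). Stays where left; pressing it down near its end takes 3 to 10 N.
- lever_tip (a point): Point on the clamp lever 55 mm from its pivot (the lever reaches 68 mm from its pivot, 15 to 20 mm wide, 6 mm thick). The pivot's axis runs parallel to the rail, at z = 160 mm, 18 mm in front of the rail's middle plane; the lever stands half-way along the stop, 20 mm from its right-hand end face.
- striped_mug: Striped mug, 83 mm across, 101 mm high, left of the cupboard; bystander; origin at the middle of its underside.
- plain_mug: Plain dark mug, 90 mm across, 95 mm high, right of the cupboard; bystander; origin at the middle of its underside.
- flat_tin: Flat food tin, 86 mm across, 40 mm high, right of the cupboard; bystander; origin at the middle of its underside.
- dinner_fork: Steel fork, 206 mm long, 12 mm high, lying on the worktop in front of the cupboard; bystander; origin at the middle of its underside.

How it is judged:
On the way, in this order (a step that is already met when the one before it is completed fails the run):
1. the door, pushing the rail stop ahead of it, has been slid into the tight spot: its guide pin is pressed back by more than 0.5 mm and the stop is at the door (value of joint guide above 0.0005 m and distance between door_edge and stop_face below 0.004 m), for 0.05 s.
2. the door has been eased back 6 to 28 mm from there (seen from the stop it left behind) and its guide pin is free (value of joint guide below 0.0003 m and distance between door_edge and stop_face between 0.006 and 0.028 m), for 0.2 s.
3. the rail stop has been brought up to within 3 mm of the door, the door still free and open by more than 55 mm (distance between door_edge and stop_face below 0.003 m and value of joint guide below 0.0003 m and value of joint door above 0.055 m), for 0.2 s.
4. the clamp lever is down (over 0.48 rad) with the stop within 4 mm of the free door (value of joint lever above 0.48 rad and distance between door_edge and stop_face below 0.004 m and value of joint guide below 0.0003 m and value of joint door above 0.055 m), for 0.2 s.
At the end, for the whole second after the job is handed in: The door is shut to within 6 mm and at rest, the clamp lever is down (over 0.48 rad), and the rail stop is still locked on the rail at 55 to 160 mm of opening (value of joint door below 0.006 m and velocity of joint door below 0.01 m/s and value of joint lever above 0.48 rad and value of joint rail_stop between 0.055 and 0.16 m); the robot touches nothing.
It fails at once if a mug, the flat tin or the fork is moved by more than 20 mm (distance of any of striped_mug, plain_mug, flat_tin, dinner_fork from where it was at the start of the episode above 0.02 m).
It fails at once if the door is forced (pushed with more than 45 N) (contact force between door and the arm above 45 N or contact force between door and the fingers above 45 N).
It also fails if it takes over 72 s, if anything falls off the work surface, if the arm or the gripper's body presses on something with over 40 N, if the wrist force passes 120 N, or if a joint passes its speed limit or range.

### The arm

A 7-joint arm with a two-finger parallel gripper is mounted at the origin on a cart in front of the work surface, level with it; the furniture and walls round the work are solid. World frame = base frame: x ahead of the robot, y to its left, z up, the work surface at z = 0. Lengths are in m, angles in rad, forces in N, time in s.
With the tool pointing down it reaches from about 0.425 to 0.875 m from the base axis. Payload 4.7 kg.
Tool frame: the origin (TCP) lies midway between the tips of the shut fingers; the grasp point (between the pads) lies 19 mm behind it; z points along the fingers, y is the direction in which the jaws open and shut (so a half turn about z gives the same grasp; the last joint's range is limited). The gripper opens to 87 mm and grips with 3 to 60 N. Pads are 19 mm wide; open, the fingers measure 117 mm over their backs; the gripper's body (75 mm by 190 mm) begins 51 mm behind the grasp point.
Start: joints at [-1.151, 0.321, -0.07, 1.45, 0.023, 1.371, -0.057], TCP at [0.257, 0.597, 0.223] pointing down, gripper open.
Joint ranges: [-2.86, 2.86], [-0.3, 2.09], [-1.38, 1.24], [0.06, 2.45], [-1.56, 4.7], [0.09, 2.05], [-2.69, 2.69]. Speed limits (rad/s): [2.57, 2.57, 3.14, 3.14, 3.14, 3.14, 3.14].

### API

Orientations are given as a unit quaternion [x, y, z, w].
In Python, from plant import robot, camera, sign_off, spotter gives the robot as it stands. The module is installed in compiled form; this text tells all that it offers.
- The arm moves only by the tool carry_out, never from a script. Its argument "targets" is a list of rows, each an object with "fingers": the opening, from 0 (shut) to 1 (fully open); "linear": the shift along the tool's x, y, z in units of 50 mm (1.0 is 50 mm), a list of three; "rot": the turn, a rotation vector about the tool's x, y, z in units of 5 degrees (1.0 is 5 degrees), a list of three. A call has 1 to 5 rows; each row is the pose to reach, as a shift and turn from the pose measured when the call began, along the tool's axes at that moment; what a row does not reach only later rows make up. A row lasts 1/10 s, in which the tool goes at most 50 mm and 8.59 degrees, less where a joint would pass 70% of its speed; a pose out of reach is approached as far as the arm can. A call with a gripper value outside its range is refused whole. The fingers move at their own pace and stop on an object; "grip_force" is the grip in N (left out, the last holds). Time passes only in rows, so rows that repeat a pose let the fingers close. It gives the time, the measured TCP pose, the force and the opening at its end, in the units of the state.
- robot.get_state(): the state, without advancing time (a new reading comes with each control period).
- camera(name): name is "scene" or "top"; returns a dict with "color" (400x640x3 uint8, blue, green, red), "range_z" (400x640 float32, m along the optical axis (not along the pixel's ray), 0 where there is no reading), "fx", "fy", "cx", "cy" (pixels), "dist" ([k1, k2, p1, p2, k3] as OpenCV has them; the pictures are not rectified), "R" (3x3) and "t" (3): a world point X has camera coordinates R X + t. Camera axes: x right, y down, z forward; pixel columns grow to the right and rows downward; lengths in m; the calibration is good to about 2 mm. A picture is of the moment at which its call begins.
- sign_off(): hands the job in, once; it reports no verdict.
Trained networks look in a picture, given as the dict that the camera call returned (one of the last four; its "shot" number tells which), for a name from the list of things; names that differ only in an ending like _2 or _b are one class to them, and where a whole thing is asked for, a point or a joint stands for the part that bears it (a point fixed in the world has none). Each returns a list of dicts, best first, with "score" (0 to 1); they miss things now and then, are a little off and sometimes report something else, mostly with a low value. They report only what shows in the picture. A call takes as long as a camera call.
- spotter.outline_of(picture, name): "pixels" (400x640 bool, what is visible of it) and "at" ([column, row] in pixels, amid what is visible of it).
- spotter.spot_point(picture, name): "at" ([column, row] in pixels: a listed point, or the origin of a listed thing).
The state is a dict: "t": time; "q": joint angles; "joint_velocities": joint speeds; "effort": joint torques, N m; "ee_pos": TCP position; "orientation": TCP orientation; "contact_force": force on the tool from outside, world axes, zero at the start; "moment": the same for the moment, N m; "finger_gap": finger opening in m.
Only numpy, scipy, OpenCV 4.12 (cv2) and the standard library are available. Lean on these libraries where they do the work, as an engineer would, in place of code of your own. Each camera call takes 0.05 s, during which the arm holds its last target.

## Working session

There is one attempt and no reset: what is moved stays moved. The work goes in short steps, Python scripts to look and compute and a tool call to move; the robot and the scene stay as the last step left them, time stands still between calls to the robot, and variables do not carry over. Pictures are saved under pics/ and viewed, and the job is handed in when it is done.

Besides the shell and the picture viewer there is one more tool, called after ">>>" as a command line: name --argument value ..., lists and objects as JSON in quotes. carry_out: Moves the arm, as the interface text tells. Its arguments: {"type":"object","properties":{"targets":{"type":"array","items":{"type":"object","properties":{"fingers":{"type":"number"},"linear":{"type":"array","items":{"type":"number"}},"rot":{"type":"array","items":{"type":"number"}}}}},"grip_force":{"type":"number"}},"required":["targets"]}

```bash
mkdir -p pics; cat > h.py <<'E'
import numpy as np, cv2
from plant import robot, camera, sign_off, spotter
from scipy.spatial.transform import Rotation as Ro
def ray(p,uv):
    K=np.array([[p['fx'],0,p['cx']],[0,p['fy'],p['cy']],[0,0,1]])
    n=cv2.undistortPoints(np.array([[uv]],float),K,np.array(p['dist'],float))[0,0]
    R=np.array(p['R']);t=np.array(p['t'])
    return -R.T@t, R.T@np.array([n[0],n[1],1.])
def at_z(p,uv,z):
    o,d=ray(p,uv); return o+d*(z-o[2])/d[2]
def at_depth(p,uv):
    o,d=ray(p,uv); u,v=int(round(uv[0])),int(round(uv[1]))
    return o+d*p['range_z'][v,u]
def st():
    s=robot.get_state(); print('t',round(s['t'],2),'pos',np.round(s['ee_pos'],4),'q',np.round(s['orientation'],4),'F',np.round(s['contact_force'],2),'gap',round(s['finger_gap'],4),'j',np.round(s['q'],3)); return s
E
python3 - <<'E'
from h import *
st()
for n in ['scene','top']:
    p=camera(n); cv2.imwrite(f'pics/{n}0.png',p['color'])
    print(n,-np.array(p['R']).T@p['t'])
    for k,z in [('cupboard',0),('door_handle',.14),('door_edge',.128),('stop_face',.128),('stop_back',.158),('lever_tip',None),('plain_mug',0),('flat_tin',0),('striped_mug',0),('dinner_fork',0)]:
        r=spotter.spot_point(p,k)[:2]
        for x in r: print(k,round(x['score'],2),np.round(x['at'],1), np.round(at_z(p,x['at'],z),4) if z is not None else '',np.round(at_depth(p,x['at']),4))
E
```

```text
t 0.0 pos [0.2564 0.5967 0.2215] q [ 2.015e-01  9.795e-01 -1.000e-03 -1.000e-04] F [ 0.14 -0.11  0.83] gap 0.0865 j [-1.151  0.322 -0.07   1.452  0.023  1.371 -0.057]
scene [-0.27088056  0.60932884  1.28036225]
door_handle 0.55 [278.4 248.7] [0.4354 0.1636 0.14  ] [0.1261 0.3588 0.6395]
flat_tin 0.5 [366.7 163.4] [ 0.6275 -0.4487  0.    ] [0.1183 0.151  0.7257]
striped_mug 0.63 [236.8 295.5] [0.4628 0.3274 0.    ] [0.442  0.3353 0.0363]
dinner_fork 0.74 [341.5 246.9] [ 0.3784 -0.0666  0.    ] [ 0.3799 -0.0682 -0.0029]
top [ 0.16529683 -0.19566401  1.06659702]
cupboard 0.55 [325.5 194.5] [ 0.5215 -0.0996 -0.    ] [ 0.4676 -0.1141  0.1614]
door_handle 0.65 [230.2 169.6] [0.4588 0.1548 0.14  ] [0.4632 0.1601 0.1261]
door_edge 0.78 [306.9 179.3] [ 0.5038 -0.0494  0.128 ] [ 0.4899 -0.0555  0.1666]
stop_face 0.72 [317.3 187. ] [ 0.4919 -0.0834  0.128 ] [ 0.4777 -0.0883  0.1687]
stop_back 0.8 [328.1 191.8] [ 0.4779 -0.1179  0.158 ] [ 0.4864 -0.1158  0.1335]
lever_tip 0.6 [312. 206.]  [ 0.4167 -0.0954  0.1967]
plain_mug 0.92 [435.9 251.4] [ 0.4594 -0.4583  0.    ] [ 0.4365 -0.4378  0.0832]
flat_tin 0.75 [446.  204.8] [ 0.6084 -0.456   0.    ] [ 0.5933 -0.4472  0.0362]
striped_mug 0.65 [189.  175.2] [0.4443 0.3218 0.    ] [0.4226 0.2816 0.0828]
dinner_fork 0.79 [301.5 236.4] [ 0.3757 -0.0743  0.    ] [ 0.3738 -0.0754  0.0101]
```

View pics/scene0.png

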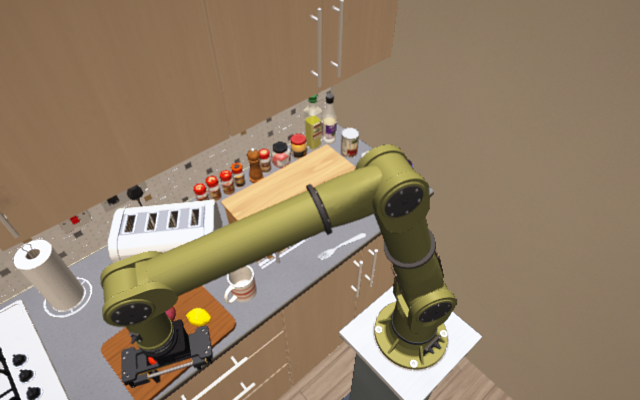

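View pics/top0.png

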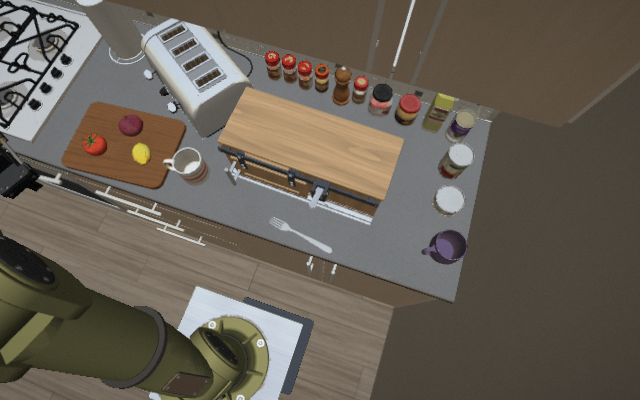

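The scene view is mostly blocked by the arm. The top view shows the cupboard (wooden top spanning about 220–402 columns), the handle at (233,170), the stop near (318,188), its lever pointing down to (312,204), and the fork at (300,235).

```bash
python3 - <<'E'
from h import *
p=camera('top')
K=np.array([[p['fx'],0,p['cx']],[0,p['fy'],p['cy']],[0,0,1]])
u,v=np.meshgrid(np.arange(640),np.arange(400))
n=cv2.undistortPoints(np.stack([u,v],-1).reshape(-1,1,2).astype(float),K,np.array(p['dist'],float))[:,0]
z=p['range_z'].reshape(-1); c=np.c_[n*z[:,None],z]
W=(c-p['t'])@np.array(p['R']); W=W.reshape(400,640,3)
np.save('W.npy',W)
m=(z.reshape(400,640)>0)&(abs(W[...,2]-.175)<.012)
m[:, :200]=0;m[:,420:]=0;m[:80]=0;m[220:]=0
m=cv2.morphologyEx(m.astype(np.uint8),cv2.MORPH_OPEN,np.ones((5,5)))
nl,l,s,ce=cv2.connectedComponentsWithStats(m);i=1+np.argmax(s[1:,4])
P=W[l==i]; print(len(P),P[:,2].mean())
r=cv2.minAreaRect(P[:,:2].astype(np.float32)); print(r); print(cv2.boxPoints(r))
big=cv2.resize(p['color'][130:230,210:410],(800,400),interpolation=cv2.INTER_CUBIC);cv2.imwrite('pics/topz.png',big)
E
```

```text
11014 0.174629130050268
((0.5894050598144531, -0.0270061194896698), (0.47184258699417114, 0.21338887512683868), 88.15462493896484)
[[ 0.47516876 -0.25936925]
 [ 0.68844694 -0.26624086]
 [ 0.70364136  0.20535702]
 [ 0.49036318  0.21222863]]
```

View pics/topz.png

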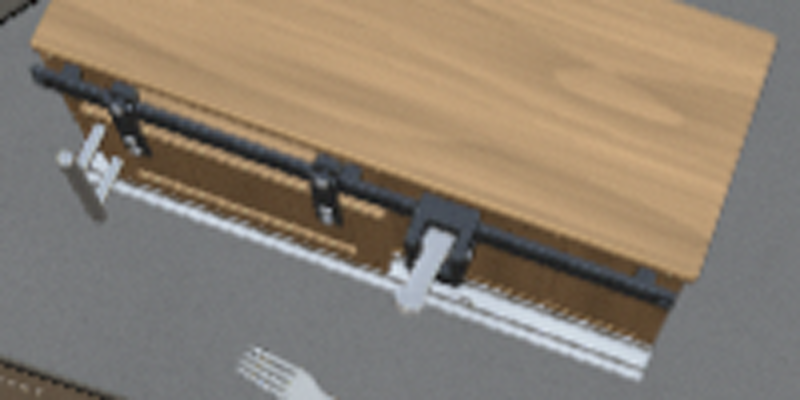

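```bash
python3 - <<'E'
from h import *
p=camera('top'); W=np.load('W.npy')
hsv=cv2.cvtColor(p['color'],cv2.COLOR_BGR2HSV)
m=((abs(W[...,2]-.175)<.02)&(hsv[...,1]>60)&(hsv[...,2]>110)&(p['range_z']>0)).astype(np.uint8)
m[:, :210]=0;m[:,410:]=0;m[:80]=0;m[205:]=0
m=cv2.morphologyEx(m,cv2.MORPH_OPEN,np.ones((5,5)))
nl,l,s,ce=cv2.connectedComponentsWithStats(m);i=1+np.argmax(s[1:,4])
c=max(cv2.findContours((l==i).astype(np.uint8),0,cv2.CHAIN_APPROX_NONE)[0],key=len)[:,0]
P=np.array([at_z(p,q,.175)[:2] for q in c],np.float32)
r=cv2.minAreaRect(P);print(r);print(cv2.boxPoints(r))
# zoom detail pixel points: uv = 210+x/4,130+y/4
f=lambda x,y:(210+(x-1.5)/4,130+(y-1.5)/4)
for n,x,y,z in [('bartop',65,157,.156),('barbot',98,218,.04),('stop TL',417,200,.179),('stop TR',478,207,.179),('stopBR low',465,282,.118),('levertipend',404,306,None),('levertipR',422,306,None),('railL',35,72,.17),('railR',670,297,.17)]:
    print(n,at_z(p,f(x,y),z) if z else [at_z(p,f(x,y),q) for q in(.19,.196)], at_depth(p,f(x,y)))
a=spotter.outline_of(p,'rail_stop')
for o in a[:2]:
    print(o['score'],o['pixels'].sum(),o['at'])
E
```

```text
((0.5972996354103088, -0.02815285325050354), (0.46968820691108704, 0.18872715532779694), 88.20947265625)
[[ 0.4956443  -0.25993386]
 [ 0.6842793  -0.26583073]
 [ 0.69895494  0.20362815]
 [ 0.51031995  0.20952502]]
bartop [0.45191827 0.16054837 0.156     ] [0.45176958 0.16036357 0.15647241]
barbot [0.45135302 0.16298146 0.04      ] [0.44727018 0.15786256 0.05465248]
stop TL [ 0.49038127 -0.07464782  0.179     ] [ 0.49372016 -0.07340488  0.16988362]
stop TR [ 0.49850398 -0.11324821  0.179     ] [ 0.50233736 -0.11230006  0.16878866]
stopBR low [ 0.46719456 -0.11626995  0.118     ] [ 0.50088886 -0.10740891  0.01212867]
levertipend [array([ 0.41726074, -0.09153978,  0.19      ]), array([ 0.41553614, -0.09225247,  0.196     ])] [ 0.41525075 -0.0923704   0.19699286]
levertipR [array([ 0.42086132, -0.10207193,  0.19      ]), array([ 0.41911207, -0.10271254,  0.196     ])] [ 0.42087673 -0.10206629  0.18994713]
railL [0.49782065 0.19921123 0.17      ] [0.50061555 0.2025302  0.16246401]
railR [ 0.48325361 -0.24704197  0.17      ] [ 0.48402803 -0.24716711  0.16781625]
0.64 401 [318.1, 193.6]
```

>>> carry_out --targets '[{"fingers":1,"linear":[-0.9,-0.7,0],"rot":[0,0,-1.0]},{"fingers":1,"linear":[-1.6,-1.4,0],"rot":[0,0,-2.0]},{"fingers":1,"linear":[-2.3,-2.1,0],"rot":[0,0,-3.0]},{"fingers":1,"linear":[-3.0,-2.8,0],"rot":[0,0,-4.3]},{"fingers":1,"linear":[-3.7,-3.5,0],"rot":[0,0,-4.3]}]'

```text
t: 1.75
ee_pos: [0.3563, 0.366, 0.2228]
orientation: [0.014, 1.0, 0.0, 0.0]
contact_force: [0.7, -0.6, 0.1]
finger_gap: 0.0874
```

```bash
cat >> h.py <<'E'
C=np.array([.5973,-.0282]);YAW=-.0313
EX=np.array([np.cos(YAW),np.sin(YAW)]);EY=np.array([-EX[1],EX[0]])
def cw(cx,cy): return C+cx*EX+cy*EY
def wc(x,y): d=np.array([x,y])-C; return np.array([d@EX,d@EY])
def go(cx,cy,z):
    s=st(); R=Ro.from_quat(s['orientation']).as_matrix()
    print('now cup',np.round(wc(*s['ee_pos'][:2]),4))
    d=np.r_[cw(cx,cy),z]-s['ee_pos']
    T=np.column_stack([np.r_[-EX,0],np.r_[EY,0],[0,0,-1]])
    print('lin',np.round(R.T@d/.05,2),'rot',np.round(np.degrees(Ro.from_matrix(R.T@T).as_rotvec())/5,2))
E
python3 -c "
from h import *
go(-.1505,.183,.22)"
```

```text
t 1.75 pos [0.3563 0.366  0.2228] q [1.400e-02 9.999e-01 3.000e-04 3.000e-04] F [ 0.68 -0.58  0.05] gap 0.0874 j [-8.740e-01  2.600e-02  2.300e-02  1.793e+00 -1.000e-03  1.323e+00
  6.920e-01]
now cup [-0.2532  0.3865]
lin [-2.04 -4.08  0.05] rot [0.01 0.01 0.04]
```

>>> carry_out --targets '[{"fingers":1,"linear":[-0.4,-0.85,0.05],"rot":[0,0,0]},{"fingers":1,"linear":[-0.85,-1.7,0.05],"rot":[0,0,0]},{"fingers":1,"linear":[-1.25,-2.5,0.05],"rot":[0,0,0]},{"fingers":1,"linear":[-1.7,-3.4,0.05],"rot":[0,0,0]},{"fingers":1,"linear":[-2.04,-4.08,0.05],"rot":[0,0,0]}]'

```text
t: 2.25
ee_pos: [0.4535, 0.1561, 0.2206]
orientation: [0.015, 1.0, 0.0, 0.001]
contact_force: [1.5, 1.0, -0.4]
finger_gap: 0.0868
```

```bash
python3 -c "
from h import *
go(-.1505,.183,.132)
for n in ['scene','top']:
    p=camera(n); cv2.imwrite(f'pics/{n}1.png',cv2.resize(p['color'][130:330,180:440] if n=='scene' else p['color'][100:250,180:420],None,fx=3,fy=3))
    for k,z in [('door_handle',.14),('door_edge',.128),('stop_face',.128),('stop_back',.158)]:
        for x in spotter.spot_point(p,k)[:1]: print(n,k,round(x['score'],2),np.round(x['at'],1), wc(*at_z(p,x['at'],z)[:2]))
"
```

```text
t 2.25 pos [0.4535 0.1561 0.2206] q [1.520e-02 9.999e-01 3.000e-04 8.000e-04] F [ 1.53  1.01 -0.44] gap 0.0868 j [-0.651 -0.051  0.256  1.871  0.013  1.318  1.142]
now cup [-0.1495  0.1797]
lin [0.02 0.06 1.77] rot [0.01 0.02 0.01]
scene door_handle 0.78 [273.5 247.9] [-0.15529161  0.19690849]
scene door_edge 0.62 [316.2 206.1] [-0.09582324 -0.02800845]
scene stop_face 0.57 [321.6 206.2] [-0.1082566  -0.04234353]
scene stop_back 0.7 [331.6 194.8] [-0.10988034 -0.08638876]
top door_handle 0.88 [228.8 168.4] [-0.14230593  0.18367834]
top door_edge 0.75 [305.5 177.7] [-0.08976143 -0.01890234]
top stop_face 0.72 [313.7 186.2] [-0.10493232 -0.04858453]
top stop_back 0.76 [327. 196.] [-0.12833134 -0.09468061]
```

View pics/top1.png

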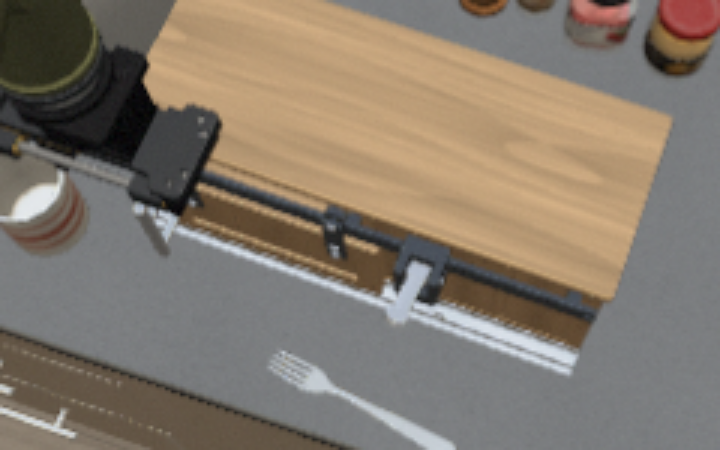

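View pics/scene1.png

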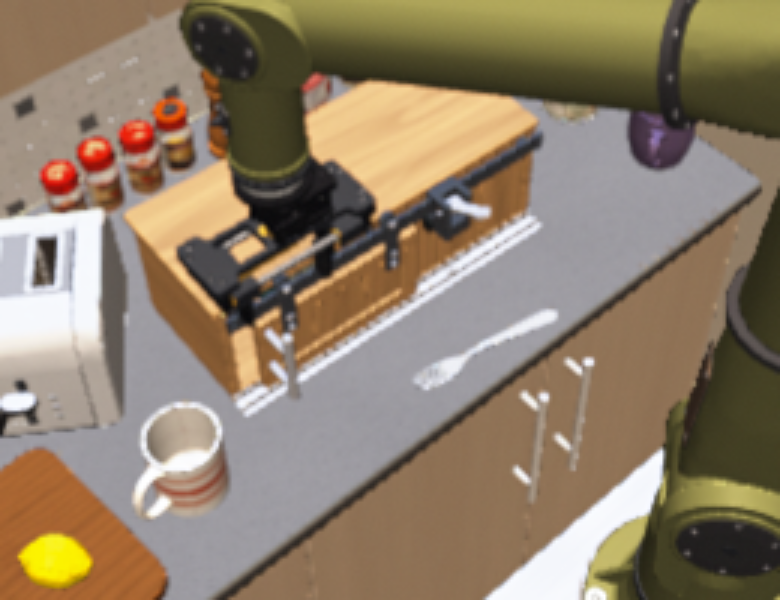

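Top view: gripper hovers just behind and above the pull bar (bar top near crop (150,213)). Scene view: bar at crop (288,335)–(293,393), stop with lever at (450,205). I'll cross-check the bar with the scene camera.

```bash
python3 -c "
from h import *
p=camera('scene')
for a in [(288,335,.156),(293,395,.04)]:
    uv=(180+a[0]/3,130+a[1]/3); print(wc(*at_z(p,uv,a[2])[:2]), wc(*at_depth(p,uv)[:2]),at_depth(p,uv)[2])
o=spotter.outline_of(p,'door_handle')
for x in o[:2]: print(x['score'],x['at'],x['pixels'].sum())
W=np.array([np.r_[wc(*q[:2]),q[2]] for q in [at_depth(p,(u,v)) for v in range(238,268) for u in range(270,284)]])
b=W[(W[:,0]<-.135)&(W[:,2]>.05)&(W[:,2]<.16)]; print(len(b),np.median(b,0)); print(np.round(b[::4],3))
"
```

```text
[-0.15069138  0.18234048] [-0.88770672  0.61004696] 1.2803622535286214
[-0.14688615  0.18310156] [-0.15554122  0.1880896 ] 0.054491251725869105
0.58 [290.8, 233.2] 1458
80 [-0.15456489  0.18704213  0.1082034 ]
[[-0.149  0.185  0.155]
 [-0.153  0.184  0.153]
 [-0.153  0.185  0.148]
 [-0.158  0.188  0.151]
 [-0.155  0.187  0.141]
 [-0.155  0.191  0.139]
 [-0.149  0.188  0.126]
 [-0.15   0.189  0.122]
 [-0.151  0.19   0.118]
 [-0.152  0.191  0.115]
 [-0.15   0.191  0.107]
 [-0.153  0.189  0.102]
 [-0.156  0.187  0.098]
 [-0.154  0.183  0.087]
 [-0.158  0.186  0.088]
 [-0.153  0.187  0.078]
 [-0.15   0.189  0.071]
 [-0.149  0.189  0.064]
 [-0.15   0.19   0.06 ]
 [-0.153  0.189  0.056]]
```

Both cameras agree: bar at about (-0.150, 0.184) in the cupboard frame. Descend, then close softly.

>>> carry_out --targets '[{"fingers":1,"linear":[0.02,0.06,0.7],"rot":[0,0,0]},{"fingers":1,"linear":[0.02,0.06,1.4],"rot":[0,0,0]},{"fingers":1,"linear":[0.02,0.06,1.77],"rot":[0,0,0]},{"fingers":1,"linear":[0.02,0.06,1.77],"rot":[0,0,0]}]' --grip_force 8

```text
t: 3.25
ee_pos: [0.4491, 0.1624, 0.1289]
orientation: [0.013, 1.0, -0.001, -0.002]
contact_force: [-0.2, 0.7, -0.2]
finger_gap: 0.0871
```

>>> carry_out --targets '[{"fingers":0,"linear":[0,0,0],"rot":[0,0,0]},{"fingers":0,"linear":[0,0,0],"rot":[0,0,0]},{"fingers":0,"linear":[0,0,0],"rot":[0,0,0]},{"fingers":0,"linear":[0,0,0],"rot":[0,0,0]},{"fingers":0,"linear":[0,0,0],"rot":[0,0,0]}]' --grip_force 8

```text
t: 3.75
ee_pos: [0.4494, 0.1626, 0.1295]
orientation: [0.013, 1.0, -0.001, -0.002]
contact_force: [-1.4, -0.0, -0.7]
finger_gap: 0.0551
```

```bash
python3 -c "
from h import *
go(-.1505,.183,.132)"
```

```text
t 3.75 pos [0.4494 0.1626 0.1295] q [ 1.290e-02  9.999e-01 -9.000e-04 -1.900e-03] F [-1.38 -0.04 -0.67] gap 0.0551 j [-0.652  0.024  0.254  1.988 -0.007  1.134  1.149]
now cup [-0.1538  0.1861]
lin [-0.06 -0.06 -0.05] rot [-0.02 -0.04  0.06]
```

>>> carry_out --targets '[{"fingers":0,"linear":[-0.05,0,0],"rot":[0,0,0]},{"fingers":0,"linear":[-0.05,0,0],"rot":[0,0,0]},{"fingers":0,"linear":[-0.05,0,0],"rot":[0,0,0]},{"fingers":0,"linear":[-0.05,0,0],"rot":[0,0,0]},{"fingers":0,"linear":[-0.05,0,0],"rot":[0,0,0]}]'

```text
t: 4.25
ee_pos: [0.4519, 0.1625, 0.1294]
orientation: [0.013, 1.0, -0.001, -0.002]
contact_force: [-0.4, 0.3, 0.1]
finger_gap: 0.0148
```

>>> carry_out --targets '[{"fingers":0,"linear":[0,0,0],"rot":[0,0,0]},{"fingers":0,"linear":[0,0,0],"rot":[0,0,0]}]'

```text
t: 4.45
ee_pos: [0.4519, 0.1623, 0.1294]
orientation: [0.013, 1.0, -0.001, -0.002]
contact_force: [0.3, -1.1, -0.5]
finger_gap: 0.0116
```

```bash
python3 -c "
from h import *
go(-.1505,.183,.132)"
```

```text
t 4.45 pos [0.4519 0.1623 0.1294] q [ 0.013   0.9999 -0.0011 -0.002 ] F [ 0.28 -1.08 -0.53] gap 0.0116 j [-0.651  0.029  0.256  1.984 -0.008  1.134  1.153]
now cup [-0.1513  0.1858]
lin [-0.02 -0.06 -0.05] rot [-0.03 -0.05  0.06]
```

>>> carry_out --targets '[{"fingers":0,"linear":[0,-0.2,0],"rot":[0,0,0]},{"fingers":0,"linear":[0,-0.4,0],"rot":[0,0,0]},{"fingers":0,"linear":[0,-0.6,0],"rot":[0,0,0]},{"fingers":0,"linear":[0,-0.8,0],"rot":[0,0,0]},{"fingers":0,"linear":[0,-1.0,0],"rot":[0,0,0]}]' --grip_force 12

```text
t: 4.95
ee_pos: [0.4501, 0.1117, 0.1294]
orientation: [0.013, 1.0, -0.001, -0.002]
contact_force: [-1.4, 2.3, -1.0]
finger_gap: 0.0115
```

```bash
python3 -c "
from h import *
go(-.1505,.183-.08,.130)
p=camera('top'); cv2.imwrite('pics/top2.png',cv2.resize(p['color'][100:250,180:420],None,fx=3,fy=3))
"
```

```text
t 4.95 pos [0.4501 0.1117 0.1294] q [ 1.310e-02  9.999e-01 -8.000e-04 -2.400e-03] F [-1.35  2.26 -0.99] gap 0.0115 j [-0.601 -0.008  0.301  2.02   0.003  1.134  1.243]
now cup [-0.1516  0.1352]
lin [-0.02 -0.64 -0.01] rot [-0.02 -0.05  0.06]
```

View pics/top2.png

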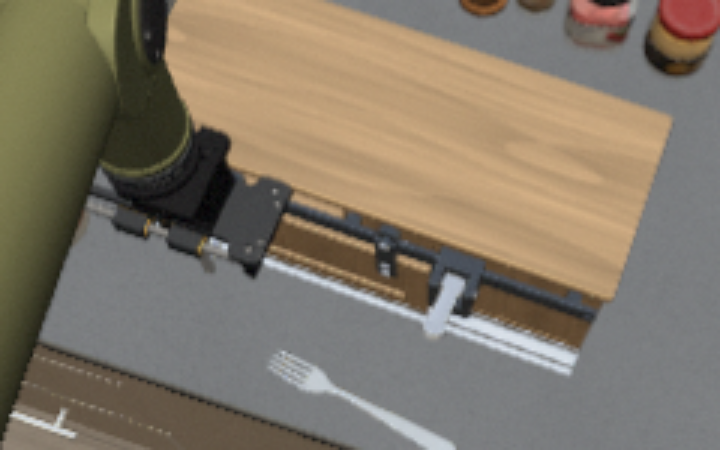

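The door has moved 50 mm and is pushing the stop ahead of it (lever now at crop (440,300)). Continuing.

>>> carry_out --targets '[{"fingers":0,"linear":[0,-0.14,0],"rot":[0,0,0]},{"fingers":0,"linear":[0,-0.28,0],"rot":[0,0,0]},{"fingers":0,"linear":[0,-0.42,0],"rot":[0,0,0]},{"fingers":0,"linear":[0,-0.56,0],"rot":[0,0,0]},{"fingers":0,"linear":[0,-0.64,0],"rot":[0,0,0]}]'

```text
t: 5.5
ee_pos: [0.4491, 0.0829, 0.1295]
orientation: [0.013, 1.0, 0.003, -0.002]
contact_force: [1.5, 21.8, -6.5]
finger_gap: 0.0119
```

>>> carry_out --targets '[{"fingers":0,"linear":[0,-0.03,0],"rot":[0,0,0]},{"fingers":0,"linear":[0,-0.06,0],"rot":[0,0,0]},{"fingers":0,"linear":[0,-0.09,0],"rot":[0,0,0]},{"fingers":0,"linear":[0,-0.12,0],"rot":[0,0,0]}]'

```text
t: 5.9
ee_pos: [0.4491, 0.0826, 0.1294]
orientation: [0.012, 1.0, 0.007, -0.001]
contact_force: [2.1, 19.1, -6.6]
finger_gap: 0.0117
```

```bash
python3 -c "
from h import *
go(-.1505,.183-.08,.130)"
```

```text
t 5.9 pos [0.4491 0.0826 0.1294] q [ 0.0116  0.9999  0.0068 -0.0014] F [ 2.07 19.08 -6.55] gap 0.0117 j [-0.566 -0.03   0.334  2.04  -0.004  1.13   1.317]
now cup [-0.1516  0.1061]
lin [-0.02 -0.06 -0.01] rot [ 0.16 -0.03  0.09]
```

```bash
python3 -c "
from h import *
s=robot.get_state(); print(np.round(s['moment'],2))
for n in ['scene','top']:
    p=camera(n); cv2.imwrite(f'pics/{n}3.png',cv2.resize(p['color'][130:330,180:440] if n=='scene' else p['color'][100:250,180:420],None,fx=3,fy=3))
    for k,z in [('door_edge',.128),('stop_face',.128),('stop_back',.158)]:
        for x in spotter.spot_point(p,k)[:1]: print(n,k,round(x['score'],2),np.round(x['at'],1), wc(*at_z(p,x['at'],z)[:2]))
"
```

```text
[ 4.08 -0.36 -0.06]
scene door_edge 0.74 [333.3 199.2] [-0.10920192 -0.09574745]
scene stop_face 0.55 [336.8 198.9] [-0.11604595 -0.1063157 ]
scene stop_back 0.59 [346.4 188.4] [-0.11975624 -0.14708494]
top door_edge 0.9 [334.5 191.3] [-0.09884072 -0.10609535]
top stop_face 0.74 [336.5 195.6] [-0.1084431  -0.11524211]
top stop_back 0.81 [345.3 201.1] [-0.1247074  -0.14362938]
```

View pics/top3.png

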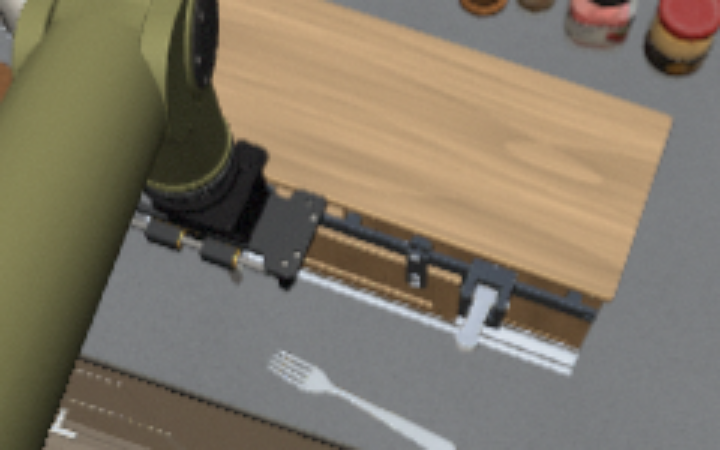

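View pics/scene3.png

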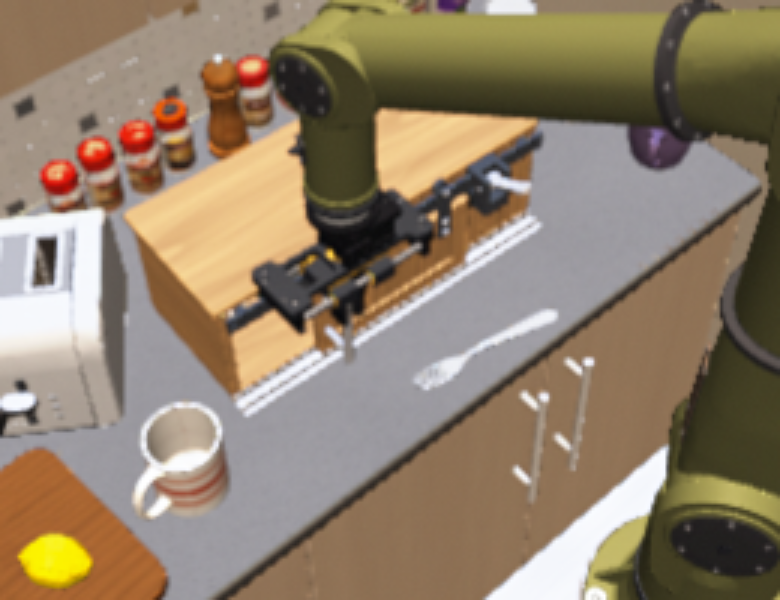

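20 N and no further travel at 80 mm: the door is clearly bound, with the stop against its edge. The door probably started about 30 mm open, so I'll check full closure at the end. Easing back 20 mm.

>>> carry_out --targets '[{"fingers":0,"linear":[0,0.1,0],"rot":[0,0,0]},{"fingers":0,"linear":[0,0.2,0],"rot":[0,0,0]},{"fingers":0,"linear":[0,0.3,0],"rot":[0,0,0]},{"fingers":0,"linear":[0,0.4,0],"rot":[0.1,0,0]},{"fingers":0,"linear":[0,0.4,0],"rot":[0.1,0,0]}]'

```text
t: 6.8
ee_pos: [0.4498, 0.1035, 0.1294]
orientation: [0.011, 1.0, 0.002, -0.001]
contact_force: [2.1, 1.3, -4.3]
finger_gap: 0.0117
```

```bash
python3 -c "
from h import *
go(-.1515,.1061+.018,.130)
s=robot.get_state(); print(np.round(s['moment'],2))
for n in ['scene','top']:
    p=camera(n); cv2.imwrite(f'pics/{n}4.png',cv2.resize(p['color'][170:270,280:400] if n=='scene' else p['color'][150:250,280:400],None,fx=5,fy=5))
    for k,z in [('door_edge',.128),('stop_face',.128),('stop_back',.158)]:
        for x in spotter.spot_point(p,k)[:1]: print(n,k,round(x['score'],2),np.round(x['at'],1), wc(*at_z(p,x['at'],z)[:2]))
"
```

```text
t 6.8 pos [0.4498 0.1035 0.1294] q [ 0.0108  0.9999  0.0021 -0.0011] F [ 2.07  1.29 -4.3 ] gap 0.0117 j [-0.591 -0.017  0.31   2.028  0.     1.131  1.268]
now cup [-0.1516  0.127 ]
lin [-0.   -0.06 -0.01] rot [ 0.05 -0.03  0.11]
[ 0.23 -0.4  -0.03]
scene door_edge 0.72 [327. 199.] [-0.09417918 -0.07905557]
scene stop_face 0.76 [335.1 200.1] [-0.11655697 -0.09785835]
scene stop_back 0.58 [345.8 186.6] [-0.11178261 -0.15136799]
top door_edge 0.84 [326.5 190.9] [-0.10536574 -0.08557876]
top stop_face 0.89 [336.1 195.1] [-0.10748901 -0.1137626 ]
top stop_back 0.66 [348.4 202.5] [-0.12546762 -0.15235376]
```

View pics/scene4.png

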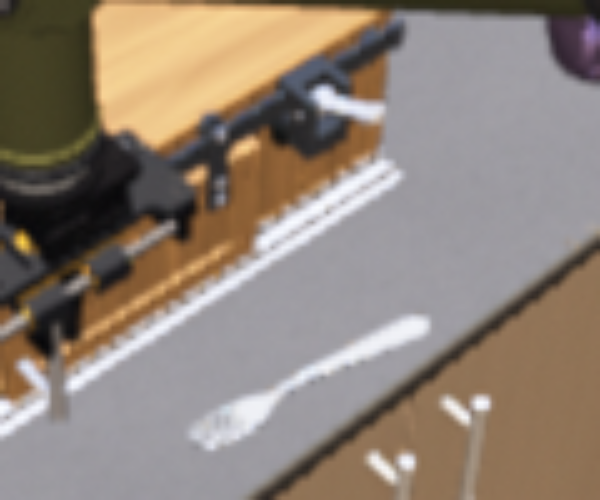

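View pics/top4.png

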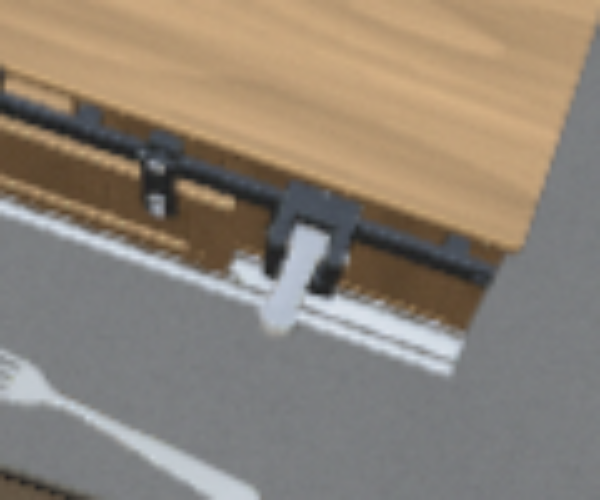

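Eased back 21 mm, force back to about 1 N; the crops show the gap between the door's hanger edge and the stop (stop at crop (310,220)). Release and lift.

>>> carry_out --targets '[{"fingers":0.5,"linear":[0,0,0],"rot":[0,0,0]},{"fingers":0.5,"linear":[0,0,0],"rot":[0,0,0]},{"fingers":0.5,"linear":[0,0,0],"rot":[0,0,0]},{"fingers":0.5,"linear":[0,0,-0.5],"rot":[0,0,0]},{"fingers":0.5,"linear":[0,0,-1.2],"rot":[0,0,0]}]'

```text
t: 7.7
ee_pos: [0.4482, 0.1017, 0.1889]
orientation: [0.012, 1.0, 0.001, -0.003]
contact_force: [0.6, 0.5, -0.1]
finger_gap: 0.0403
```

```bash
python3 -c "
from h import *
go(-.124,-.200,.235)
p=camera('top')
for k,z in [('door_handle',.14),('door_edge',.128)]:
    for x in spotter.spot_point(p,k)[:1]: print(k,round(x['score'],2),np.round(x['at'],1), wc(*at_z(p,x['at'],z)[:2]))
"
```

```text
t 7.7 pos [0.4482 0.1017 0.1889] q [ 0.0115  0.9999  0.0013 -0.0033] F [ 0.62  0.53 -0.06] gap 0.0403 j [-0.595 -0.072  0.305  1.953  0.018  1.263  1.252]
now cup [-0.1531  0.1252]
lin [-0.52 -6.51 -0.94] rot [ 0.03 -0.08  0.1 ]
door_handle 0.79 [248.7 179.9] [-0.15379027  0.119247  ]
door_edge 0.84 [329.3 186.9] [-0.09194049 -0.08869171]
```

>>> carry_out --targets '[{"fingers":0,"linear":[0,0,-0.94],"rot":[0,0,0.1]},{"fingers":0,"linear":[0,-0.9,-0.94],"rot":[0,0,0.1]},{"fingers":0,"linear":[0,-1.7,-0.94],"rot":[0,0,0.1]},{"fingers":0,"linear":[0,-2.5,-0.94],"rot":[0,0,0.1]},{"fingers":0,"linear":[0,-3.3,-0.94],"rot":[0,0,0.1]}]' --grip_force 20

```text
t: 8.35
ee_pos: [0.4468, -0.064, 0.2374]
orientation: [0.016, 1.0, 0.003, 0.001]
contact_force: [-0.0, -0.6, -0.5]
finger_gap: 0.0113
```

```bash
python3 -c "
from h import *
go(-.124,-.202,.235)
"
```

```text
t 8.35 pos [ 0.4468 -0.064   0.2374] q [1.570e-02 9.999e-01 3.400e-03 6.000e-04] F [-0.04 -0.63 -0.52] gap 0.0113 j [-0.455 -0.149  0.496  1.909  0.065  1.363  1.563]
now cup [-0.1494 -0.0405]
lin [-0.51 -3.23  0.03] rot [ 0.08  0.01 -0.  ]
```

>>> carry_out --targets '[{"fingers":0,"linear":[-0.1,-0.8,0.03],"rot":[0.08,0,0]},{"fingers":0,"linear":[-0.2,-1.6,0.03],"rot":[0.08,0,0]},{"fingers":0,"linear":[-0.35,-2.4,0.03],"rot":[0.08,0,0]},{"fingers":0,"linear":[-0.51,-3.23,0.03],"rot":[0.08,0,0]},{"fingers":0,"linear":[-0.51,-3.23,0.03],"rot":[0.08,0,0]}]'

```text
t: 8.85
ee_pos: [0.4656, -0.2325, 0.2342]
orientation: [0.02, 1.0, -0.002, -0.0]
contact_force: [-1.0, 0.3, -0.4]
finger_gap: 0.0005
```

```bash
python3 -c "
from h import *
go(-.124,-.202,.150)
for n in ['scene','top']:
    p=camera(n); cv2.imwrite(f'pics/{n}5.png',cv2.resize(p['color'][150:270,270:410] if n=='scene' else p['color'][130:250,270:410],None,fx=5,fy=5))
    for k,z in [('door_edge',.128),('stop_face',.128),('stop_back',.158)]:
        for x in spotter.spot_point(p,k)[:1]: print(n,k,round(x['score'],2),np.round(x['at'],1), wc(*at_z(p,x['at'],z)[:2]))
"
```

```text
t 8.85 pos [ 0.4656 -0.2325  0.2342] q [ 2.020e-02  9.998e-01 -2.100e-03 -3.000e-04] F [-1.02  0.3  -0.42] gap 0.0005 j [-0.307  0.026  0.736  1.776 -0.014  1.345  1.962]
now cup [-0.1253 -0.2084]
lin [-0.02  0.13  1.68] rot [-0.05 -0.01 -0.1 ]
scene door_edge 0.69 [328.5 200.1] [-0.10161969 -0.07975413]
scene stop_face 0.69 [336.5 197.3] [-0.10951824 -0.11057721]
scene stop_back 0.56 [345.  189.2] [-0.11952213 -0.14063866]
```

View pics/scene5.png

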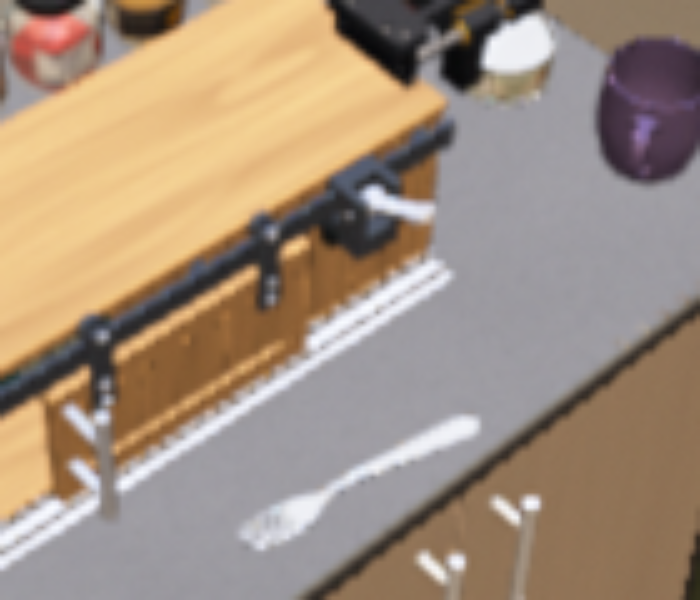

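View pics/top5.png

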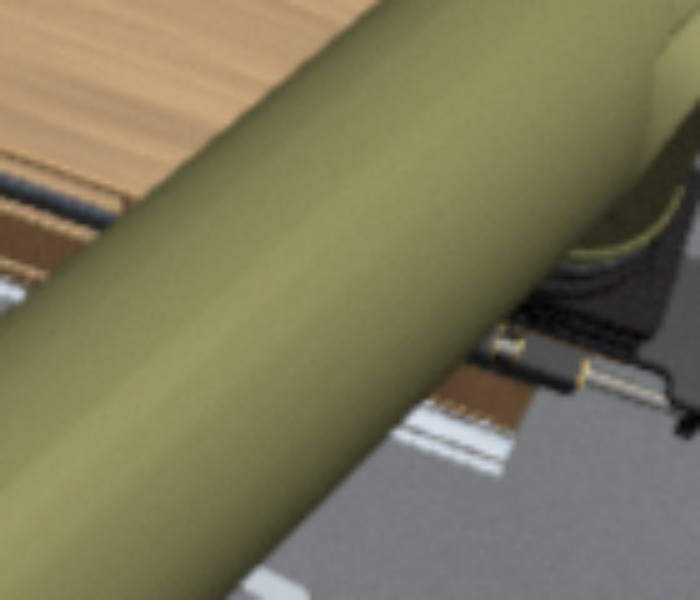

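Scene view: gripper finger hangs to the right of the cupboard end in view (crop (460,80)), stop at (360,205) with its raised lever, door hanger edge clearly left of it with a gap. Descend beside the stop.

>>> carry_out --targets '[{"fingers":0,"linear":[-0.02,0.1,0.6],"rot":[0,0,-0.1]},{"fingers":0,"linear":[-0.02,0.1,1.2],"rot":[0,0,-0.1]},{"fingers":0,"linear":[-0.02,0.1,1.68],"rot":[0,0,-0.1]},{"fingers":0,"linear":[-0.02,0.1,1.68],"rot":[0,0,-0.1]}]'

```text
t: 9.65
ee_pos: [0.4664, -0.2182, 0.1478]
orientation: [0.01, 1.0, 0.001, -0.002]
contact_force: [-0.9, -0.8, 0.5]
finger_gap: 0.0003
```

```bash
python3 -c "
from h import *
go(-.124,-.175,.150)
for n in ['scene']:
    p=camera(n); cv2.imwrite(f'pics/{n}6.png',cv2.resize(p['color'][150:270,270:410] if n=='scene' else p['color'][130:250,270:410],None,fx=5,fy=5))
"
```

```text
t 9.65 pos [ 0.4664 -0.2182  0.1478] q [ 0.0097  1.      0.001  -0.0024] F [-0.88 -0.8   0.48] gap 0.0003 j [-0.3    0.097  0.729  1.898 -0.07   1.177  2.006]
now cup [-0.1249 -0.194 ]
lin [-0.02  0.38 -0.04] rot [ 0.02 -0.06  0.14]
```

View pics/scene6.png

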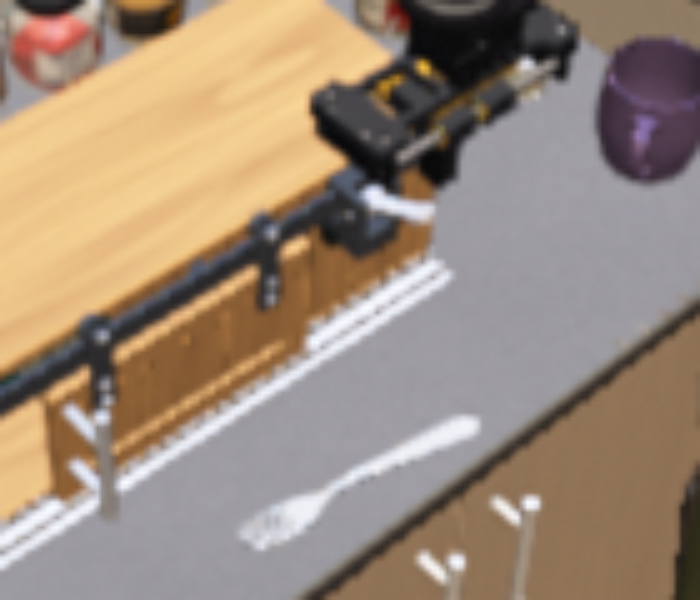

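The finger now hangs right of the stop, behind the lever in the view (crop (440,165)); the stop has not moved. Pushing toward the door.

>>> carry_out --targets '[{"fingers":0,"linear":[-0.02,0.12,-0.04],"rot":[0,0,0.1]},{"fingers":0,"linear":[-0.02,0.24,-0.04],"rot":[0,0,0.1]},{"fingers":0,"linear":[-0.02,0.36,-0.04],"rot":[0,0,0.1]},{"fingers":0,"linear":[-0.02,0.46,-0.04],"rot":[0,0,0.1]},{"fingers":0,"linear":[-0.02,0.54,-0.04],"rot":[0,0,0.1]}]'

```text
t: 10.2
ee_pos: [0.4695, -0.1913, 0.1523]
orientation: [0.014, 1.0, 0.001, -0.0]
contact_force: [0.5, -0.6, -0.3]
finger_gap: 0.0004
```

```bash
python3 -c "
from h import *
go(-.124,-.150,.150)
"
```

```text
t 10.2 pos [ 0.4695 -0.1913  0.1523] q [ 1.380e-02  9.999e-01  7.000e-04 -4.000e-04] F [ 0.53 -0.61 -0.32] gap 0.0004 j [-0.339  0.065  0.705  1.913 -0.046  1.181  1.926]
now cup [-0.1226 -0.167 ]
lin [0.03 0.34 0.05] rot [ 0.01 -0.01  0.04]
```

>>> carry_out --targets '[{"fingers":0,"linear":[0,0.06,0],"rot":[0,0,0]},{"fingers":0,"linear":[0,0.12,0],"rot":[0,0,0]},{"fingers":0,"linear":[0,0.18,0],"rot":[0,0,0]},{"fingers":0,"linear":[0,0.24,0],"rot":[0,0,0]}]'

```text
t: 10.6
ee_pos: [0.4699, -0.1797, 0.1524]
orientation: [0.014, 1.0, 0.0, -0.0]
contact_force: [0.8, -2.5, 0.4]
finger_gap: 0.0006
```

```bash
python3 -c "
from h import *
go(-.124,-.140,.150)
p=camera('scene'); cv2.imwrite(f'pics/scene7.png',cv2.resize(p['color'][150:270,270:410],None,fx=5,fy=5))
for k,z in [('door_edge',.128),('stop_face',.128),('door_handle',.14)]:
        for x in spotter.spot_point(p,k)[:1]: print(k,round(x['score'],2),np.round(x['at'],1), wc(*at_z(p,x['at'],z)[:2]))
"
```

```text
t 10.6 pos [ 0.4699 -0.1797  0.1524] q [ 1.420e-02  9.999e-01  3.000e-04 -2.000e-04] F [ 0.84 -2.54  0.38] gap 0.0006 j [-0.355  0.053  0.693  1.922 -0.037  1.18   1.895]
now cup [-0.1226 -0.1555]
lin [0.03 0.31 0.05] rot [ 0.01 -0.01  0.03]
door_edge 0.79 [326.8 199.2] [-0.09446253 -0.07788354]
stop_face 0.46 [334.9 199.9] [-0.11537772 -0.09793876]
door_handle 0.92 [291.6 233.9] [-0.14702095  0.11814283]
```

View pics/scene7.png

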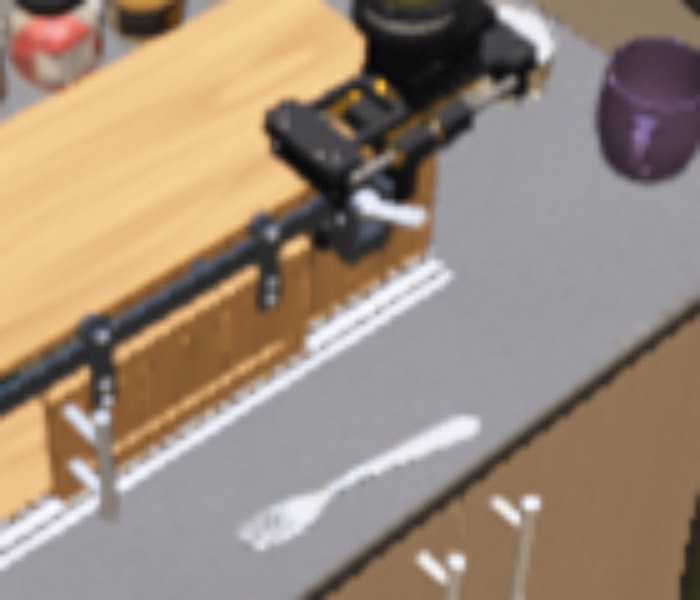

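The stop has started moving (lever end from (432,212) to (424,218)), 2.5 N. Continue in small steps.

>>> carry_out --targets '[{"fingers":0,"linear":[0,0.06,0],"rot":[0,0,0]},{"fingers":0,"linear":[0,0.12,0],"rot":[0,0,0]},{"fingers":0,"linear":[0,0.18,0],"rot":[0,0,0]},{"fingers":0,"linear":[0,0.22,0],"rot":[0,0,0]}]'

```text
t: 11.2
ee_pos: [0.4703, -0.1677, 0.1524]
orientation: [0.014, 1.0, 0.001, -0.0]
contact_force: [0.5, -2.3, 0.1]
finger_gap: 0.0003
```

```bash
python3 -c "
from h import *
go(-.124,-.140,.150)
p=camera('scene'); cv2.imwrite(f'pics/scene8.png',cv2.resize(p['color'][150:270,270:410],None,fx=5,fy=5))
for k,z in [('door_edge',.128),('stop_face',.128),('door_handle',.14)]:
        for x in spotter.spot_point(p,k)[:1]: print(k,round(x['score'],2),np.round(x['at'],1), wc(*at_z(p,x['at'],z)[:2]))
"
```

```text
t 11.2 pos [ 0.4703 -0.1677  0.1524] q [ 1.350e-02  9.999e-01  9.000e-04 -4.000e-04] F [ 0.47 -2.27  0.1 ] gap 0.0003 j [-0.369  0.043  0.681  1.93  -0.031  1.18   1.867]
now cup [-0.1226 -0.1434]
lin [0.03 0.07 0.05] rot [ 0.02 -0.01  0.05]
door_edge 0.76 [328.6 201.1] [-0.10550001 -0.07692709]
stop_face 0.49 [333.7 199.9] [-0.11266089 -0.09464592]
door_handle 0.87 [289.2 237.4] [-0.15354917  0.13288402]
```

>>> carry_out --targets '[{"fingers":0,"linear":[0,0.04,0],"rot":[0,0,0]},{"fingers":0,"linear":[0,0.08,0],"rot":[0,0,0]},{"fingers":0,"linear":[0,0.12,0],"rot":[0,0,0]}]'

```text
t: 11.7
ee_pos: [0.4704, -0.1618, 0.1524]
orientation: [0.014, 1.0, 0.001, -0.0]
contact_force: [0.9, -3.4, -0.3]
finger_gap: 0.0003
```

```bash
python3 -c "
from h import *
go(-.124,-.140,.150)
p=camera('scene'); cv2.imwrite(f'pics/scene9.png',cv2.resize(p['color'][150:270,270:410],None,fx=5,fy=5))
for k,z in [('door_edge',.128),('stop_face',.128),('door_handle',.14)]:
        for x in spotter.spot_point(p,k)[:1]: print(k,round(x['score'],2),np.round(x['at'],1), wc(*at_z(p,x['at'],z)[:2]))
"
```

```text
t 11.7 pos [ 0.4704 -0.1618  0.1524] q [ 1.370e-02  9.999e-01  9.000e-04 -3.000e-04] F [ 0.95 -3.35 -0.25] gap 0.0003 j [-0.376  0.038  0.675  1.934 -0.027  1.18   1.853]
now cup [-0.1226 -0.1375]
lin [ 0.03 -0.05  0.05] rot [ 0.02 -0.01  0.04]
door_edge 0.86 [327.9 197.4] [-0.09031051 -0.08653582]
stop_face 0.56 [331.3 201. ] [-0.11123477 -0.08462949]
door_handle 0.74 [291.6 238.2] [-0.16114902  0.12880774]
```

View pics/scene9.png

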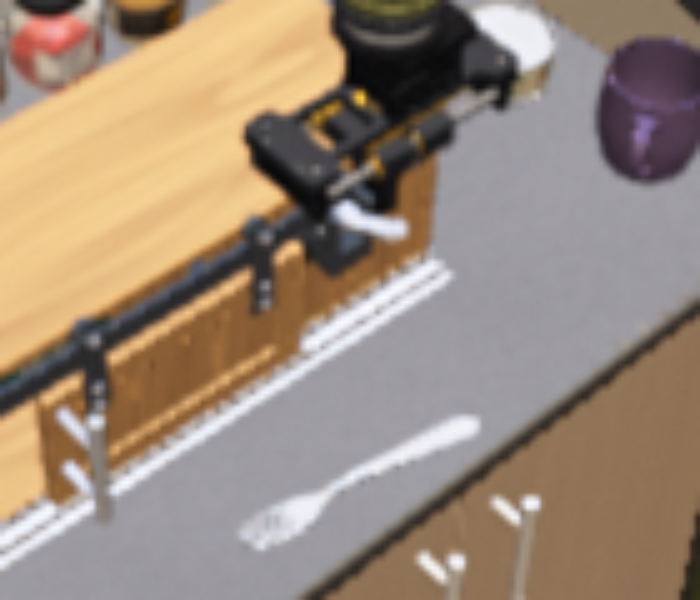

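Force rose to 3.4 N and the door's hanger and bar shifted a little left (bar 105→98 px in the crop), so the stop is against the door. Back off and look for the lever.

>>> carry_out --targets '[{"fingers":0,"linear":[0,-0.15,0],"rot":[0,0,0]},{"fingers":0,"linear":[0,-0.3,0],"rot":[0,0,0]},{"fingers":0,"linear":[0,-0.3,-0.7],"rot":[0,0,0]},{"fingers":0,"linear":[0,-0.3,-1.4],"rot":[0,0,0]},{"fingers":0,"linear":[0,-0.3,-1.7],"rot":[0,0,0]}]'

```text
t: 12.4
ee_pos: [0.4711, -0.1773, 0.2403]
orientation: [0.014, 1.0, 0.001, 0.001]
contact_force: [0.3, -0.9, 0.3]
finger_gap: 0.0005
```

```bash
python3 -c "
from h import *
go(-.170,-.104,.235)
for n in ['scene','top']:
    p=camera(n); cv2.imwrite(f'pics/{n}10.png',cv2.resize(p['color'][150:270,270:410] if n=='scene' else p['color'][130:250,270:410],None,fx=5,fy=5))
    for k,z in [('door_edge',.128),('stop_face',.128),('stop_back',.158),('lever_tip',.189)]:
        for x in spotter.spot_point(p,k)[:1]: print(n,k,round(x['score'],2),np.round(x['at'],1), wc(*at_z(p,x['at'],z)[:2]),wc(*at_depth(p,x['at'])[:2]))
"
```

```text
t 12.4 pos [ 0.4711 -0.1773  0.2403] q [0.0138 0.9999 0.0015 0.0013] F [ 0.31 -0.93  0.26] gap 0.0005 j [-0.375 -0.026  0.68   1.803  0.013  1.357  1.846]
now cup [-0.1214 -0.153 ]
lin [0.97 0.98 0.11] rot [0.03 0.03 0.04]
scene door_edge 0.73 [329.1 203.7] [-0.1160529  -0.07028493] [-0.11104515 -0.07470004]
scene stop_face 0.54 [331.6 204. ] [-0.1227461  -0.07616915] [-0.09173688 -0.1039863 ]
scene stop_back 0.63 [338.5 190.4] [-0.10927441 -0.11901722] [-0.10746127 -0.12071538]
scene lever_tip 0.62 [341.2 195.7] [-0.15530263 -0.08960013] [-0.12753219 -0.11612853]
top door_edge 0.39 [325.  191.4] [-0.10812794 -0.08229984] [-0.29158346 -0.13910799]
top stop_face 0.39 [326.9 189.9] [-0.10230465 -0.08559919] [-0.28856709 -0.14034536]
top stop_back 0.4 [339.8 197.8] [-0.12125764 -0.127355  ] [-0.08939319 -0.12176618]
top lever_tip 0.42 [323.9 211.2] [-0.17835351 -0.10412856] [-0.30739641 -0.14404438]
```

View pics/scene10.png

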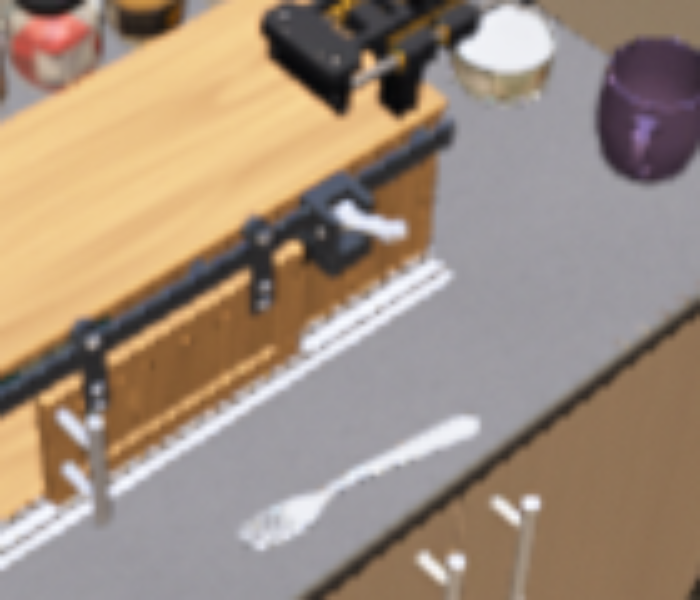

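View pics/top10.png

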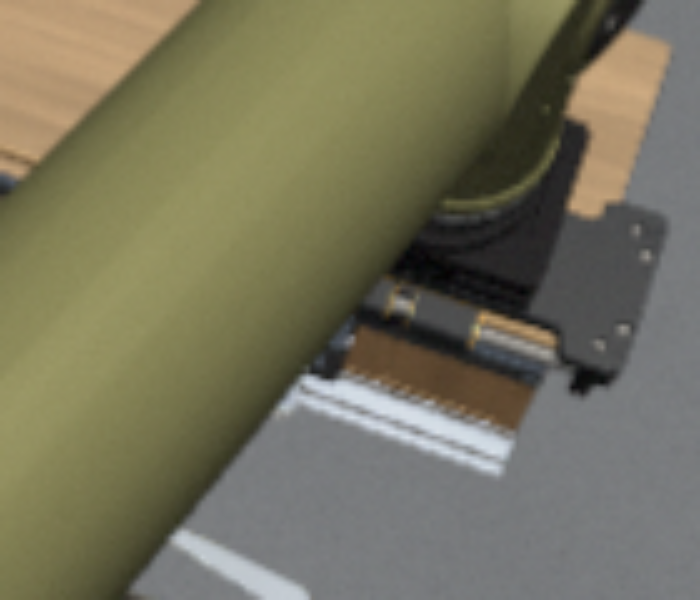

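Scene view shows the stop (crop (335,225)) against the door's end; the lever's free end is at (400,230). The top view is blocked by the arm. I'll locate the lever end.

```bash
python3 -c "
from h import *
p=camera('scene')
for x,y,z in [(342,212,.165),(370,222,.185),(400,229,.195),(408,229,.19)]:
    uv=(270+(x-2)/5,150+(y-2)/5); a=at_depth(p,uv); print(wc(*at_z(p,uv,z)[:2]),wc(*a[:2]),a[2])
go(-.170,-.104,.235)
"
```

```text
[-0.11882612 -0.10803435] [-0.12076025 -0.106228  ] 0.16780570944238482
[-0.15189732 -0.10375125] [-0.15276047 -0.10291392] 0.1862849267639164
[-0.17636878 -0.10857485] [-0.17761524 -0.10731563] 0.1969018413099457
[-0.17655028 -0.11607629] [-0.17786572 -0.11473317] 0.1920168669252582
t 12.95 pos [ 0.4698 -0.1763  0.2366] q [ 0.0134  0.9999  0.0014 -0.0011] F [-0.01  0.05  0.77] gap 0.0004 j [-0.375 -0.023  0.679  1.808  0.013  1.354  1.845]
now cup [-0.1228 -0.152 ]
lin [0.94 0.96 0.04] rot [ 0.03 -0.03  0.05]
```

Lever centreline at cy ≈ -0.106, end at cx ≈ -0.178, matching the given geometry. Move above it.

>>> carry_out --targets '[{"fingers":0,"linear":[0.45,0.45,0.04],"rot":[0,0,0.05]},{"fingers":0,"linear":[0.95,0.92,0.04],"rot":[0,0,0.05]},{"fingers":0,"linear":[0.95,0.92,0.04],"rot":[0,0,0.05]},{"fingers":0,"linear":[0.95,0.92,0.04],"rot":[0,0,0.05]}]'

```text
t: 13.35
ee_pos: [0.4236, -0.1289, 0.235]
orientation: [0.015, 1.0, 0.002, -0.0]
contact_force: [0.3, 0.3, -0.2]
finger_gap: 0.0006
```

```bash
python3 -c "
from h import *
go(-.171,-.106,.195)
p=camera('scene'); cv2.imwrite(f'pics/scene11.png',cv2.resize(p['color'][150:270,270:410],None,fx=5,fy=5))
"
```

```text
t 13.35 pos [ 0.4236 -0.1289  0.235 ] q [ 1.500e-02  9.999e-01  1.600e-03 -5.000e-04] F [ 0.31  0.3  -0.18] gap 0.0006 j [-0.422 -0.184  0.591  1.931  0.101  1.367  1.681]
now cup [-0.1704 -0.1061]
lin [ 0.01 -0.    0.8 ] rot [ 0.04 -0.01  0.02]
```

View pics/scene11.png

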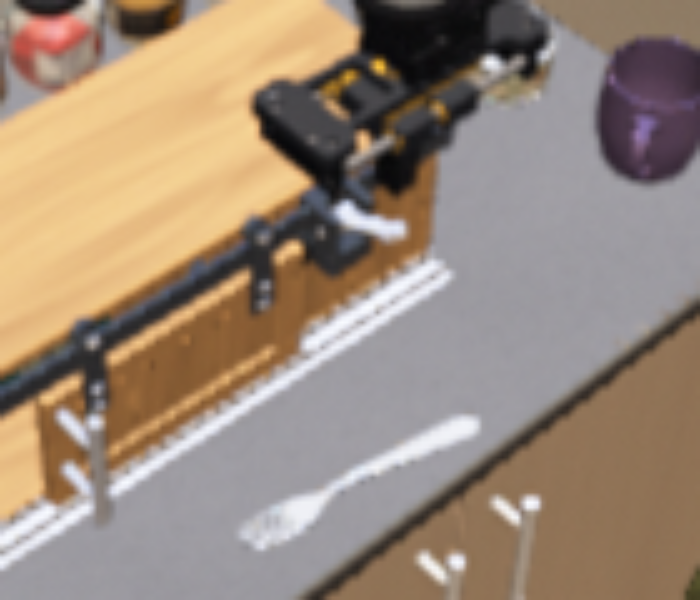

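>>> carry_out --targets '[{"fingers":0,"linear":[0,0,0.3],"rot":[0,0,0]},{"fingers":0,"linear":[0,0,0.6],"rot":[0,0,0]},{"fingers":0,"linear":[0,0,0.8],"rot":[0,0,0]},{"fingers":0,"linear":[0,0,0.95],"rot":[0,0,0]},{"fingers":0,"linear":[0,0,1.1],"rot":[0,0,0]}]'

```text
t: 13.9
ee_pos: [0.4243, -0.13, 0.1801]
orientation: [0.016, 1.0, 0.001, -0.0]
contact_force: [-1.2, -0.1, 4.8]
finger_gap: 0.0004
```

>>> carry_out --targets '[{"fingers":0,"linear":[0,0,0.1],"rot":[0,0,0]},{"fingers":0,"linear":[0,0,0.2],"rot":[0,0,0]},{"fingers":0,"linear":[0,0,0.3],"rot":[0,0,0]}]'

```text
t: 14.2
ee_pos: [0.424, -0.1301, 0.1649]
orientation: [0.016, 1.0, 0.001, -0.001]
contact_force: [-2.9, 0.7, 4.7]
finger_gap: 0.0003
```

```bash
python3 -c "
from h import *
go(-.171,-.106,.163)
p=camera('scene'); cv2.imwrite(f'pics/scene12.png',cv2.resize(p['color'][150:270,270:410],None,fx=5,fy=5))
"
```

```text
t 14.2 pos [ 0.424  -0.1301  0.1649] q [ 1.600e-02  9.999e-01  1.000e-03 -8.000e-04] F [-2.93  0.67  4.75] gap 0.0003 j [-0.418 -0.125  0.62   2.031  0.076  1.216  1.711]
now cup [-0.1701 -0.1073]
lin [0.02 0.03 0.04] rot [ 0.02 -0.02 -0.01]
```

View pics/scene12.png

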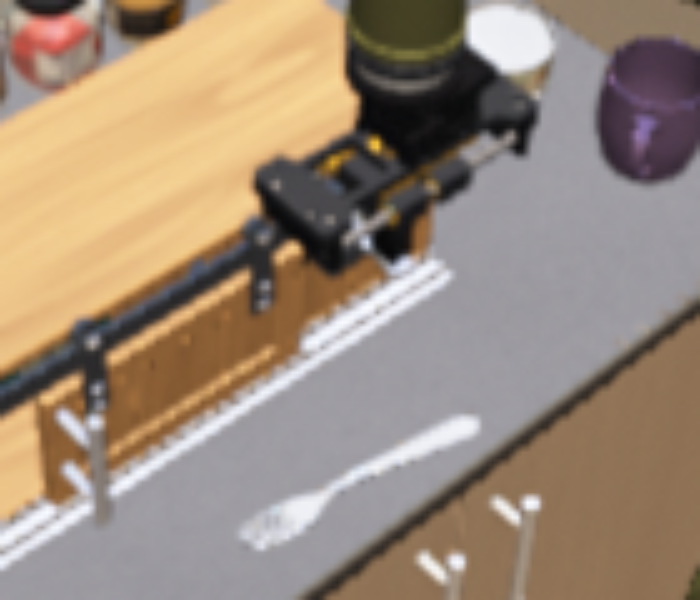

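The lever has turned down under the fingers (end now at (400,262)). Press on to its end stop.

>>> carry_out --targets '[{"fingers":0,"linear":[0,0,0.05],"rot":[0,0,0]},{"fingers":0,"linear":[0,0,0.1],"rot":[0,0,0]},{"fingers":0,"linear":[0,0,0.1],"rot":[0,0,0]}]'

```text
t: 14.55
ee_pos: [0.4242, -0.1302, 0.1624]
orientation: [0.016, 1.0, 0.002, -0.001]
contact_force: [-11.7, 1.1, 26.6]
finger_gap: 0.0006
```

>>> carry_out --targets '[{"fingers":0,"linear":[0,0,0.05],"rot":[0,0,0]},{"fingers":0,"linear":[0,0,0.1],"rot":[0,0,0]},{"fingers":0,"linear":[0,0,0.1],"rot":[0,0,0]}]'

```text
t: 14.85
ee_pos: [0.4243, -0.1302, 0.1621]
orientation: [0.016, 1.0, 0.003, -0.001]
contact_force: [-16.1, 1.9, 37.6]
finger_gap: 0.0001
```

End stop reached (z 0.162, force climbing to 37 N with no motion). Lift and look.

>>> carry_out --targets '[{"fingers":0,"linear":[0,0,-0.3],"rot":[0,0,0]},{"fingers":0,"linear":[0,0,-0.9],"rot":[0,0,0]},{"fingers":0,"linear":[0,0,-1.4],"rot":[0,0,0]},{"fingers":0,"linear":[0,0.5,-1.4],"rot":[0,0,0]},{"fingers":0.5,"linear":[0,1.3,-1.4],"rot":[0,0,0]}]'

```text
t: 15.35
ee_pos: [0.4277, -0.0668, 0.2334]
orientation: [0.019, 1.0, 0.003, 0.001]
contact_force: [0.2, 0.6, -0.3]
finger_gap: 0.0038
```

```bash
python3 -c "
from h import *
go(-.1515,.133,.225)
p=camera('scene'); cv2.imwrite(f'pics/scene13.png',cv2.resize(p['color'][150:270,270:410],None,fx=5,fy=5))
for x,y,z in [(95,415,.156)]:
    uv=(270+(x-2)/5,150+(y-2)/5); print(wc(*at_z(p,uv,z)[:2]))
for k,z in [('door_handle',.14),('door_edge',.128),('stop_face',.128)]:
    for x in spotter.spot_point(p,k)[:1]: print(k,round(x['score'],2),np.round(x['at'],1), wc(*at_z(p,x['at'],z)[:2]))
"
```

```text
t 15.35 pos [ 0.4277 -0.0668  0.2334] q [0.0188 0.9998 0.003  0.0013] F [ 0.22  0.58 -0.31] gap 0.0038 j [-0.469 -0.199  0.502  1.952  0.091  1.362  1.539]
now cup [-0.1683 -0.0439]
lin [-0.31  3.54  0.19] rot [ 0.07  0.03 -0.07]
[-0.14694888  0.12935311]
door_handle 0.57 [289.7 238. ] [-0.15655191  0.13309727]
door_edge 0.91 [328.8 201. ] [-0.10558712 -0.07778428]
stop_face 0.76 [331.2 200.8] [-0.11028145 -0.08497813]
```

View pics/scene13.png

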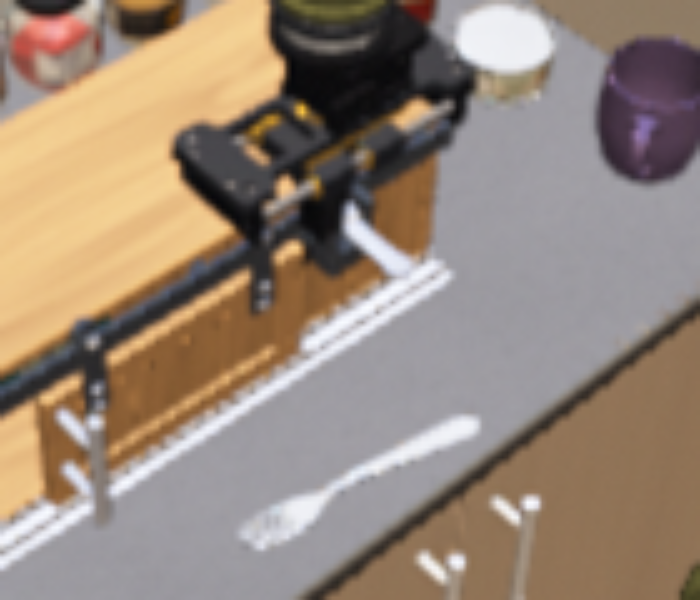

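The lever stays down (level, end at crop (400,270)); the stop sits at the door's edge. Now back to the bar.

>>> carry_out --targets '[{"fingers":0.6,"linear":[-0.1,0.8,0.1],"rot":[0,0,-0.07]},{"fingers":0.6,"linear":[-0.2,1.6,0.1],"rot":[0,0,-0.07]},{"fingers":0.6,"linear":[-0.3,2.4,0.1],"rot":[0,0,-0.07]},{"fingers":0.6,"linear":[-0.31,3.2,0.1],"rot":[0.07,0,-0.07]},{"fingers":0.6,"linear":[-0.31,3.52,0.1],"rot":[0.07,0,-0.07]}]' --grip_force 12

```text
t: 16.05
ee_pos: [0.4477, 0.1138, 0.2276]
orientation: [0.01, 1.0, -0.0, -0.001]
contact_force: [1.1, 0.6, -0.4]
finger_gap: 0.0501
```

```bash
python3 -c "
from h import *
go(-.1515,.132,.130)
"
```

```text
t 16.05 pos [0.4477 0.1138 0.2276] q [ 1.020e-02  9.999e-01 -2.000e-04 -5.000e-04] F [ 1.07  0.57 -0.44] gap 0.0501 j [-0.62  -0.096  0.295  1.896  0.029  1.339  1.218]
now cup [-0.154   0.1372]
lin [-0.05 -0.1   1.95] rot [-0.01 -0.01  0.12]
```

>>> carry_out --targets '[{"fingers":0.6,"linear":[-0.05,-0.1,0.4],"rot":[0,0,0.1]},{"fingers":0.6,"linear":[-0.05,-0.1,0.9],"rot":[0,0,0.1]},{"fingers":0.6,"linear":[-0.05,-0.1,1.5],"rot":[0,0,0.1]},{"fingers":0.6,"linear":[-0.05,-0.1,1.95],"rot":[0,0,0.1]},{"fingers":0.0,"linear":[-0.05,-0.1,1.95],"rot":[0,0,0.1]}]'

```text
t: 16.55
ee_pos: [0.448, 0.1063, 0.127]
orientation: [0.016, 1.0, -0.002, -0.003]
contact_force: [-1.1, -0.3, -0.1]
finger_gap: 0.0489
```

>>> carry_out --targets '[{"fingers":0,"linear":[0,0,0],"rot":[0,0,0]},{"fingers":0,"linear":[0,0,0],"rot":[0,0,0]},{"fingers":0,"linear":[0,0,0],"rot":[0,0,0]},{"fingers":0,"linear":[0,0,0],"rot":[0,0,0]},{"fingers":0,"linear":[0,0,0],"rot":[0,0,0]}]'

```text
t: 17.05
ee_pos: [0.4487, 0.108, 0.1279]
orientation: [0.016, 1.0, -0.0, -0.002]
contact_force: [0.4, 9.2, -1.2]
finger_gap: 0.012
```

```bash
python3 -c "
from h import *
go(-.1515,.180,.130)
"
```

```text
t 17.05 pos [0.4487 0.108  0.1279] q [ 1.560e-02  9.999e-01 -1.000e-04 -2.200e-03] F [ 0.4   9.16 -1.16] gap 0.012 j [-0.608 -0.013  0.315  2.028  0.003  1.131  1.245]
now cup [-0.1528  0.1315]
lin [-0.03  0.97 -0.04] rot [-0.   -0.05  0.  ]
```

Gripped; the locked stop holds the door (9 N reaction). Now slide it shut.

>>> carry_out --targets '[{"fingers":0,"linear":[-0.02,0.2,-0.04],"rot":[0,0,0]},{"fingers":0,"linear":[-0.02,0.4,-0.04],"rot":[0,0,0]},{"fingers":0,"linear":[-0.02,0.6,-0.04],"rot":[0,0,0]},{"fingers":0,"linear":[-0.02,0.8,-0.04],"rot":[0,0,0]},{"fingers":0,"linear":[-0.02,0.97,-0.04],"rot":[0,0,0]}]'

```text
t: 17.55
ee_pos: [0.4503, 0.1569, 0.1283]
orientation: [0.015, 1.0, -0.001, -0.003]
contact_force: [2.9, -1.3, -20.3]
finger_gap: 0.0115
```

```bash
python3 -c "
from h import *
go(-.1515,.205,.130)
"
```

```text
t 17.55 pos [0.4503 0.1569 0.1283] q [ 0.0153  0.9999 -0.001  -0.0033] F [  2.88  -1.33 -20.29] gap 0.0115 j [-0.656  0.025  0.27   1.991 -0.008  1.134  1.158]
now cup [-0.1527  0.1805]
lin [-0.02  0.49 -0.03] rot [-0.02 -0.07  0.01]
```

>>> carry_out --targets '[{"fingers":0,"linear":[0,0.1,0],"rot":[0,0,0]},{"fingers":0,"linear":[0,0.2,0],"rot":[0,0,0]},{"fingers":0,"linear":[0,0.3,0],"rot":[0,0,0]},{"fingers":0,"linear":[0,0.4,0],"rot":[0,0,0]}]'

```text
t: 17.95
ee_pos: [0.451, 0.1771, 0.1282]
orientation: [0.015, 1.0, -0.001, -0.003]
contact_force: [2.4, -0.8, -15.8]
finger_gap: 0.0115
```

```bash
python3 -c "
from h import *
go(-.1515,.215,.130)
"
```

```text
t 17.95 pos [0.451  0.1771 0.1282] q [ 0.0155  0.9999 -0.001  -0.0032] F [  2.36  -0.8  -15.82] gap 0.0115 j [-0.675  0.042  0.253  1.973 -0.013  1.134  1.123]
now cup [-0.1527  0.2006]
lin [-0.02  0.29 -0.04] rot [-0.03 -0.07  0.  ]
```

>>> carry_out --targets '[{"fingers":0,"linear":[0,0.06,0.02],"rot":[0,0,0]},{"fingers":0,"linear":[0,0.12,0.02],"rot":[0,0,0]},{"fingers":0,"linear":[0,0.18,0.02],"rot":[0,0,0]}]'

```text
t: 18.25
ee_pos: [0.4514, 0.1866, 0.1281]
orientation: [0.015, 1.0, -0.001, -0.003]
contact_force: [-0.6, -2.1, -6.0]
finger_gap: 0.0113
```

>>> carry_out --targets '[{"fingers":0,"linear":[0,0.06,0],"rot":[0,0,0]},{"fingers":0,"linear":[0,0.12,0],"rot":[0,0,0]}]'

```text
t: 18.45
ee_pos: [0.4515, 0.1898, 0.1281]
orientation: [0.016, 1.0, -0.003, -0.004]
contact_force: [-0.7, -11.8, -4.1]
finger_gap: 0.0113
```

```bash
python3 -c "
from h import *
go(-.1515,.215,.130)
"
```

```text
t 18.45 pos [0.4515 0.1898 0.1281] q [ 0.0159  0.9999 -0.003  -0.0036] F [ -0.73 -11.8   -4.06] gap 0.0113 j [-0.689  0.056  0.243  1.96  -0.012  1.137  1.098]
now cup [-0.1526  0.2133]
lin [-0.02  0.03 -0.04] rot [-0.07 -0.08 -0.01]
```

>>> carry_out --targets '[{"fingers":0,"linear":[0,0.06,0],"rot":[0,0,0]},{"fingers":0,"linear":[0,0.06,0],"rot":[0,0,0]}]'

```text
t: 18.65
ee_pos: [0.4515, 0.1897, 0.1281]
orientation: [0.017, 1.0, -0.005, -0.004]
contact_force: [-1.6, -8.3, -4.5]
finger_gap: 0.0113
```

>>> carry_out --targets '[{"fingers":0.5,"linear":[0,0,0],"rot":[0,0,0]},{"fingers":0.5,"linear":[0,0,0],"rot":[0,0,0]},{"fingers":0.5,"linear":[0,0,0],"rot":[0,0,0]},{"fingers":0.5,"linear":[0,0,-0.6],"rot":[0,0,0]},{"fingers":0.5,"linear":[0,0,-1.4],"rot":[0,0,0]}]'

```text
t: 19.15
ee_pos: [0.451, 0.1907, 0.1979]
orientation: [0.016, 1.0, -0.006, -0.006]
contact_force: [-0.6, 0.3, 0.5]
finger_gap: 0.0404
```

>>> carry_out --targets '[{"fingers":0.5,"linear":[0,0,-0.8],"rot":[0,0,0]},{"fingers":0.5,"linear":[0,0.8,-1.0],"rot":[0,0,0]},{"fingers":0.5,"linear":[0.6,1.4,-1.0],"rot":[0,0,0]},{"fingers":0.5,"linear":[1.0,2.0,-1.0],"rot":[0,0,0]},{"fingers":0.5,"linear":[1.0,2.0,-1.0],"rot":[0,0,0]}]'

```text
t: 19.65
ee_pos: [0.4011, 0.2991, 0.2483]
orientation: [0.011, 1.0, -0.004, -0.006]
contact_force: [0.0, -0.6, -0.3]
finger_gap: 0.0438
```

```bash
python3 -c "
from h import *
st()
for n in ['scene','top']:
    p=camera(n); cv2.imwrite(f'pics/{n}14.png',cv2.resize(p['color'][130:330,180:440] if n=='scene' else p['color'][100:250,180:420],None,fx=3,fy=3))
    for k,z in [('door_handle',.14),('door_edge',.128),('stop_face',.128),('lever_tip',.163)]:
        for x in spotter.spot_point(p,k)[:1]: print(n,k,round(x['score'],2),np.round(x['at'],1), wc(*at_z(p,x['at'],z)[:2]),at_depth(p,x['at'])[2])
"
```

```text
t 19.65 pos [0.4011 0.2991 0.2483] q [ 0.0113  0.9999 -0.0039 -0.0058] F [ 0.04 -0.64 -0.35] gap 0.0438 j [-8.140e-01 -1.000e-03  1.210e-01  1.768e+00 -1.000e-03  1.388e+00
  8.560e-01]
scene door_handle 0.94 [270.6 249.5] [-0.15451933  0.20768769] 0.05389788761618575
scene door_edge 0.75 [309.7 215. ] [-0.11327051  0.01518771] 0.12277782496520007
scene stop_face 0.71 [328.8 201.1] [-0.10595174 -0.07747461] 0.09962631161291635
scene lever_tip 0.4 [345.4 201.1] [-0.16604213 -0.10064727] 0.15401744411199747
top door_handle 0.9 [219.4 168.3] [-0.15106232  0.20774764] 0.1435575729236298
top door_edge 0.82 [297.5 175.4] [-0.09118615  0.0039696 ] 0.17152192076901152
top stop_face 0.67 [328.  191.6] [-0.10581566 -0.09003959] 0.17660747556158463
top lever_tip 0.61 [322.5 216.1] [-0.18433247 -0.10302587] 0.16139590719338381
```

View pics/scene14.png

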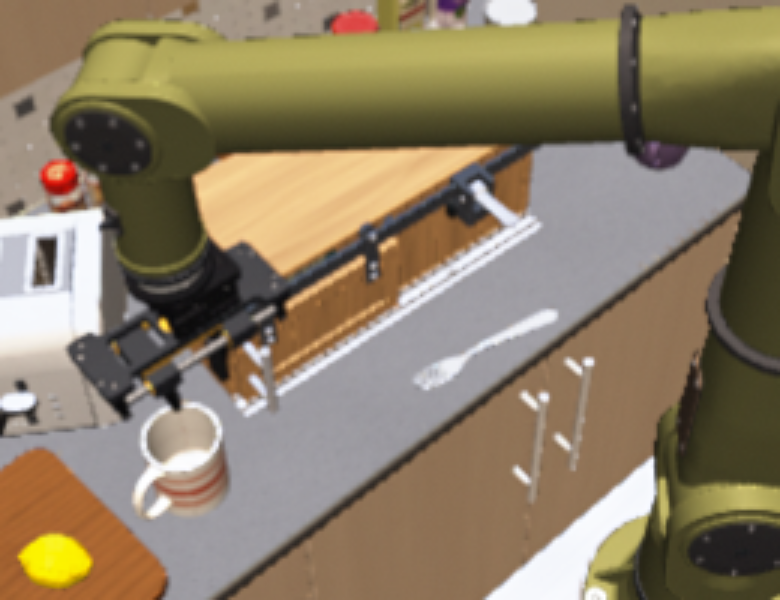

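View pics/top14.png

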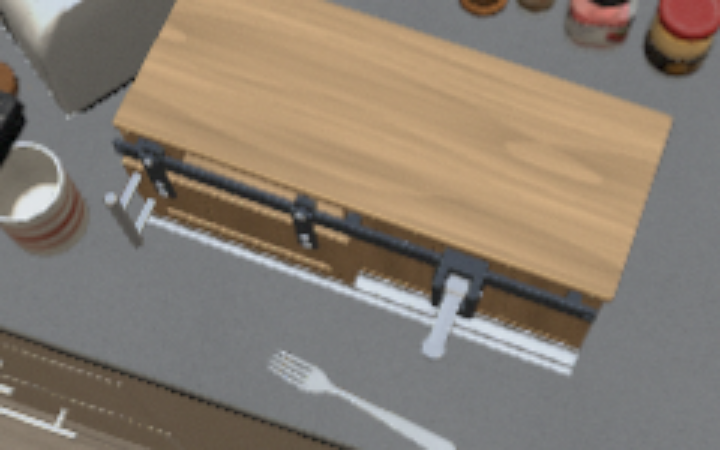

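Both views show the door at the cupboard's left end (bar at top crop (120,220)), the stop still at its place with the lever down (end at (435,350)), and mugs, tin and fork in their places. Handing in.

```bash
python3 -c "
from h import *
sign_off(); st()
"
```

```text
the job is handed in; nothing more can be done
the job is handed in; nothing more can be done
```

The job is done and handed in at about 20 s. The hand-in reports no verdict, so what follows rests on my own checks.

- **Opening:** I slid the door open by its pull bar, pushing the rail stop ahead of it. It bound at about 20 N and moved no further. The door turned out to have started about 27 mm open.
- **Easing back:** I eased it back about 21 mm, and the force dropped to about 1 N.
- **Moving the stop:** I pushed the stop up to the door. The force rose from 2.3 to 3.4 N and the door moved a few millimetres with it, which showed contact.
- **Locking:** I pressed the clamp lever to its end stop. The last press reached 37–38 N downward (about 41 N counting the sideways part), against the 3–10 N the lever needs. This was with the closed fingers, not the gripper's body. When I gripped the bar again, the locked stop held the door with about 9 N.
- **Shutting:** I slid the door shut until it met its end at about 12 N. During that slide the grip also pulled vertically on the bar by up to about 20 N, from a small height offset.

**Last checks:** Both cameras showed the door at its shut end, the lever level and the stop still at about 80 mm. The mugs and fork looked unmoved, though the arm hid part of the plain mug in the scene view. The tin last showed in place in earlier views, but neither final crop covered it. The gripper was clear, with no force on it.

**Disagreements:** The trained networks' door edge and stop face points differed from each other and from the arm's readings by up to about 20 mm. I relied on the grip position, the forces and the bar's position instead.

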